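Hand over the pan with the lime in it

ROBOT

A 6-joint arm with a two-finger parallel gripper is mounted at the origin on the work surface. World frame = base frame: x ahead of the robot, y to its left, z up, the work surface at z = 0. Lengths are in mm, angles in degrees, forces in N, time in s.
With the tool pointing down it reaches from about 350 to 850 mm from the base axis. Payload 8.1 kg.
Tool frame: the origin (TCP) lies between the finger pads; the fingertips stand 22 mm ahead of it and the grasp point (between the pads) lies 3 mm ahead of it; z points along the fingers, y is the direction in which the jaws open and shut (so a half turn about z gives the same grasp; the last joint's range is limited). The gripper opens to 85 mm and grips with 20 to 120 N. Pads are 22 mm wide; open, the fingers measure 114 mm over their backs; the gripper's body (76 mm by 85 mm) begins 54 mm behind the grasp point. The pads swing forward as they close: fully open they stand 13 mm farther back than shut.
Start: joints at [66.154, 7.471, 85.268, -0, 87.261, -4.893], TCP at [194.858, 567.482, 253.292] pointing down, gripper open.
Joint ranges: [-169.43, 169.43], [-51.17, 129.36], [1.28, 143.12], [-76.62, 256.62], [0, 156.53], [-152.29, 152.29]. Speed limits (degrees/s): [136.94, 136.94, 159.86, 180, 180, 180].

INTERFACE

Orientations are given as [roll, pitch, yaw] about the fixed x, y, z axes, in that order (R = Rz(yaw) Ry(pitch) Rx(roll)).
In Python, from bench import r gives the robot as it stands.
- The arm moves only by the tool drive_tool, never from a script. Its argument "moves" is a list of rows, each a list of 2 entries, a list of its own where there are three numbers: the shift along the world's x, y, z in mm, then the turn about the world's z in degrees. A call has exactly 8 rows; each row is the pose to reach, as a shift and turn from the pose commanded when the call began; what a row does not reach only later rows make up. A row lasts 1/12 s, in which the tool goes at most 41.7 mm and 7.16 degrees, less where a joint would pass 70% of its speed; a pose out of reach is approached as far as the arm can. A call with a gripper value outside its range is refused whole. "fingers" is the finger opening in mm, from 0 to 85.4, set as the call begins (left out, the last holds). The fingers move at their own pace and stop on an object; "squeeze" is the grip in N (left out, the last holds). Time passes only in rows, so rows that repeat a pose let the fingers close, or fill a call up. It gives the time, the measured TCP pose, the force and the opening at its end, in the units of the state.
- r.sense(): the state, without advancing time (a new reading comes with each control period).
- r.snapshot(name): name is "scene" or "top" or "wrist"; returns a dict with "pixels" (400x640x3 uint8, red, green, blue), "camera_matrix" (3x3 intrinsics, pixels), "xyz" and "orientation" of the camera in the world. Camera axes: x right, y down, z forward; pixel columns grow to the right and rows downward; lengths in mm; the calibration is good to about 2 mm. The wrist camera is an equidistant fisheye: a pixel r from the principal point sees the ray r / f radians off the axis. A picture is of the moment at which its call begins. There is no depth.
- r.hand_in(): hands the job in, once; it reports no verdict.
The state is a dict: "time": time; "joint_pos": joint angles; "qd": joint speeds; "joint_efforts": joint torques, N m; "tool_pos": TCP position; "tcp_rot": TCP orientation; "ft_force": force on the tool from outside, world axes, zero at the start; "wrist_torque": the same for the moment, N m; "finger_gap": finger opening in mm.
Only numpy, scipy, OpenCV 4.12 (cv2) and the standard library are available. Lean on these libraries where they do the work, as an engineer would, in place of code of your own. Each camera call takes 0.05 s, during which the arm holds its last target.

TASK

Lift the little pan by the grip of its arched handle, with the loose lime in it, then carry it level to over the round serving board and, while it is up, turn it about a quarter turn so that its long side handle points the same way as the board's handle, ready for the cook to take. Keep the lime in the middle of the pan all the time and leave the other things standing where they are. Finish while still holding the pan, level and still, centred about 10 cm above the board: do not put it down or let go.

Things in the scene. Friction and masses are not known exactly. Their poses are not given: they have to be found in the camera images.
- pan: small shallow round steel pan, 142 mm across, 26 mm high, about 0.35 kg, loose. Origin: centre of its underside; z up; x along its long side handle (wooden end, 22 mm wide, 12 mm thick), which reaches 185 mm from the centre. A thin wire arch stands over it in its y-z plane. See pan_grip and pan_middle
- pan_grip (a point): centre of the wooden grip bar on top of the arch, 108 mm above the pan's underside, straight over its centre. The bar runs along the pan's y: 66 mm long, 14 mm wide (along the pan's x, the way to pinch it from above), 20 mm high; axes as the pan's
- pan_handle_end (a point): outer end of the pan's long side handle, 185 mm from the pan's centre along its x, 21 mm above its underside
- pan_middle (a point): lowest point of the pan's inner floor, 6 mm above the underside, on its axis. The floor is a shallow cone of 66 mm radius that rises 5.5 degrees outward, so a ball rolls back to the middle if the pan is level and moved softly
- lime_center (a point): centre of the round lime, a ball 44 mm across, about 50 g, loose in the middle of the pan under the arch; its centre lies 28 mm above the pan's underside when it is in the middle
- board: round wooden serving board, 180 mm across, 15 mm thick, fixed to the worktop, with a 34 mm wide paddle handle that ends 195 mm from the centre. Origin: centre of its underside; z up; x along its handle, which points roughly to the far side of the worktop
- board_handle_end (a point): end of the board's paddle handle, 195 mm from its centre along its x
- mug: white mug with a side handle, 76 mm across, 85 mm high; origin at the centre of its underside; not to be disturbed
- egg_cup: white footed egg cup, 48 mm across, 62 mm high; origin at the centre of its underside; not to be disturbed
- salt_mill: short pale wooden mill, 48 mm across, 110 mm high; origin at the centre of its underside; not to be disturbed
- pepper_mill: tall dark wooden mill, 54 mm across, 152 mm high; origin at the centre of its underside; not to be disturbed
- jar: glass jar with a steel cap, 68 mm across, 100 mm high; origin at the centre of its underside; not to be disturbed
- spoon: wooden spoon, 220 mm long, lying flat on the near part of the worktop; its long axis is x; not to be disturbed
- ramekin: small white bowl, 76 mm across, 40 mm high; origin at the centre of its underside; not to be disturbed
Mind the look-alikes: they are no part of the job. Leave any red or turquoise look-alike of the part that bears lime_center alone.

How it is judged:
By the outcome, as a careful person would: the job done as asked, in the order asked, and still so for the second after the job is handed in, while the arm keeps its last pose, push and grip.
It also fails if it takes over 48 s, if anything falls off the work surface, if the arm or the gripper's body presses on something with over 40 N, if the wrist force passes 120 N, or if a joint passes its speed limit or range.

## Working session

There is one attempt and no reset: what is moved stays moved. The work goes in short steps, Python scripts to look and compute and a tool call to move; the robot and the scene stay as the last step left them, time stands still between calls to the robot, and variables do not carry over. Pictures are saved under pics/ and viewed, and the job is handed in when it is done.

Besides the shell and the picture viewer there is one more tool, called after "Request:" as name(argument=value, ...), one argument or row to a line, values as JSON. drive_tool: Moves the arm, as the interface text tells. Its arguments: {"type":"object","properties":{"moves":{"type":"array","items":{"type":"array"}},"fingers":{"type":"number"},"squeeze":{"type":"number"}},"required":["moves"]}

```bash
mkdir -p pics; ls; python3 - <<'E'
from bench import r
import cv2,numpy as np
for n in ["scene","top","wrist"]:
    s=r.snapshot(n); cv2.imwrite(f"pics/{n}0.png",s["pixels"][:,:,::-1])
    np.savez(f"pics/{n}0.npz",**{k:np.array(v) for k,v in s.items()})
    print(n,s["camera_matrix"],s["xyz"],s["orientation"])
print(r.sense())
E
```

```text
pics
scene [[472.12940786   0.         322.93956339]
 [  0.         472.12940786 203.20384933]
 [  0.           0.           1.        ]] [1277.07726166   28.62025691 1005.88752776] [-1.41661194e+02 -8.00412683e-02  9.19935679e+01]
top [[434.16372752   0.         322.56895783]
 [  0.         434.16372752 193.63920269]
 [  0.           0.           1.        ]] [ 287.29830118   16.11398771 1267.11539596] [-1.68349146e+02 -1.55402992e-01 -8.95152774e+01]
wrist [[309.70691629   0.         318.35885929]
 [  0.         309.70691629 196.20153698]
 [  0.           0.           1.        ]] [123.3917393  592.11139081 373.55874053] [1.62810768e+02 1.12070016e-01 7.10397221e+01]
{'time': 0.15, 'joint_pos': array([ 6.61549967e+01,  7.50594182e+00,  8.53156998e+01,  5.83930411e-04,
        8.72616583e+01, -4.89538958e+00]), 'qd': array([-0.07522549, -0.03301383, -0.13329687,  0.07914874, -0.05795851,
        0.0668143 ]), 'joint_efforts': array([ 2.53394232e-03, -5.70063472e+01, -5.01157451e+01, -5.18826880e-05,
        9.71417612e-03, -2.79472829e-06]), 'tool_pos': array([194.6797738 , 567.11941625, 252.47010585]), 'tcp_rot': array([-1.79917054e+02, -7.68963200e-03,  1.61050352e+02]), 'ft_force': array([ 0.24627557, -0.48638973, -0.33129338]), 'wrist_torque': array([0.01590973, 0.03796641, 0.02129285]), 'finger_gap': 85.51972769968282}
```

View pics/scene0.png

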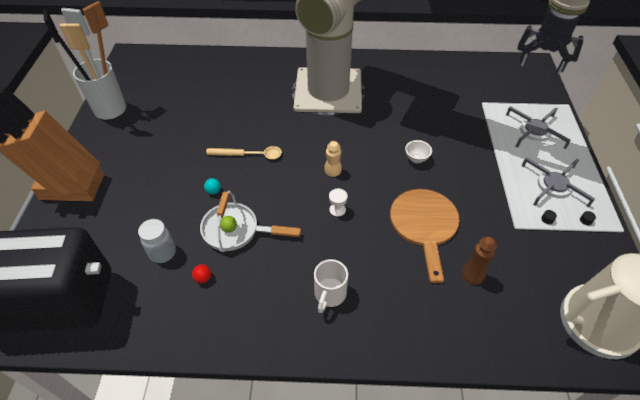

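View pics/top0.png

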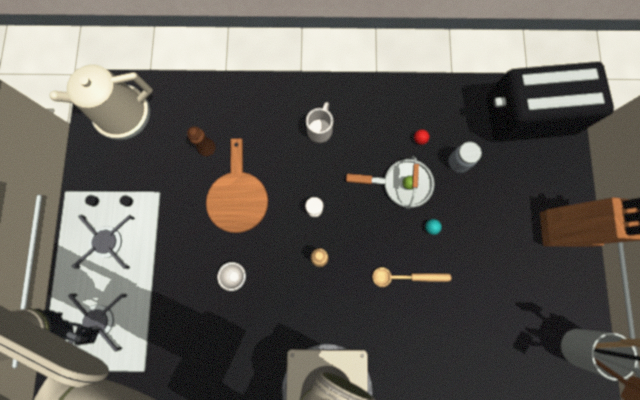

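View pics/wrist0.png

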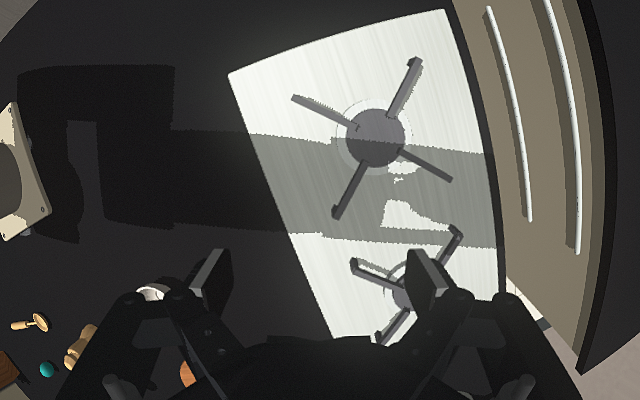

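The scene view shows the pan at about (229,227), its handle ending at (300,232), and the board at (424,217), its handle ending at (436,278). The top view shows the pan at (409,183) and the board at (237,202). I'll enlarge both for measuring.

```bash
python3 - <<'E'
import cv2
t=cv2.imread("pics/top0.png"); s=cv2.imread("pics/scene0.png")
def c(im,x,y,w,h,k,n): cv2.imwrite(n,cv2.resize(im[y:y+h,x:x+w],None,fx=k,fy=k,interpolation=cv2.INTER_CUBIC))
c(t,335,145,120,75,6,"pics/tpan.png")
c(t,190,125,100,115,5,"pics/tboard.png")
c(s,190,180,120,80,6,"pics/span.png")
c(s,380,180,120,110,5,"pics/sboard.png")
E
```

```text
(no output)
```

View pics/tpan.png

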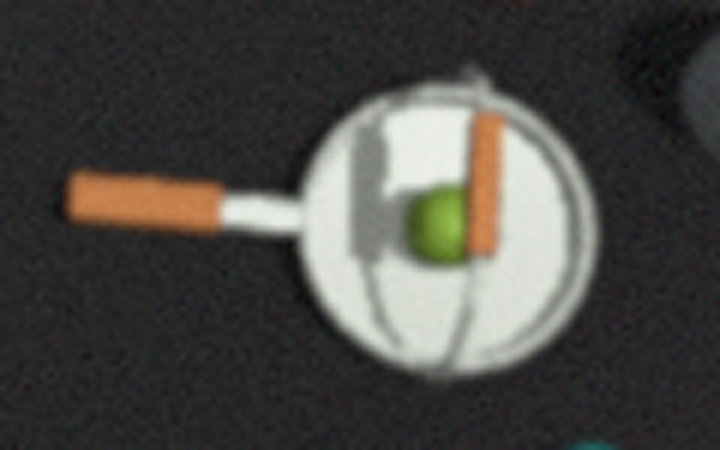

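View pics/tboard.png

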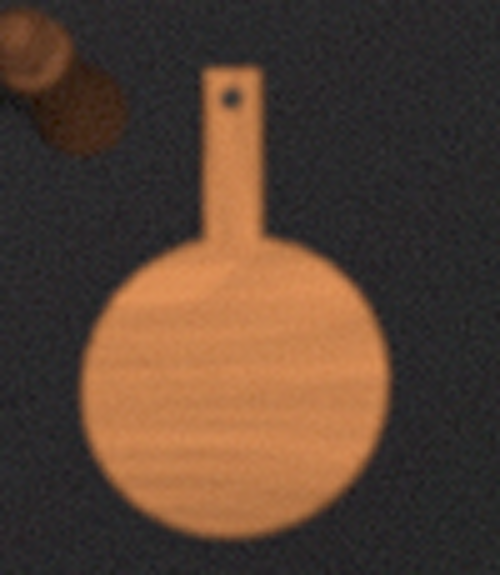

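View pics/span.png

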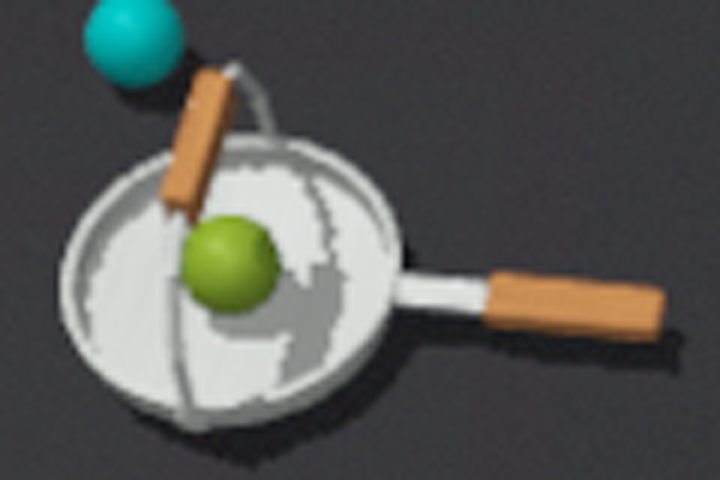

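View pics/sboard.png

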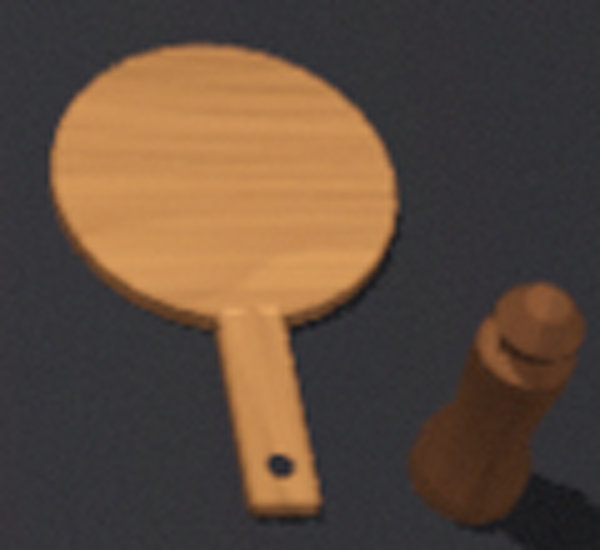

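```bash
cat > h.py <<'E'
import numpy as np
from scipy.spatial.transform import Rotation as R
def cam(n,tag="0"):
    return dict(np.load(f"pics/{n}{tag}.npz"))
def rot(o): return R.from_euler('xyz',o,degrees=True).as_matrix()
def onz(s,u,v,z):
    d=rot(s["orientation"])@np.linalg.inv(s["camera_matrix"])@[u,v,1.]
    return s["xyz"]+d*(z-s["xyz"][2])/d[2]
def fish(s,u,v):
    K=s["camera_matrix"];a=(u-K[0,2])/K[0,0];b=(v-K[1,2])/K[1,1];t=np.hypot(a,b)
    return rot(s["orientation"])@np.array([a/t*np.sin(t),b/t*np.sin(t),np.cos(t)])
def fishz(s,u,v,z):
    d=fish(s,u,v); return s["xyz"]+d*(z-s["xyz"][2])/d[2]
def proj(s,p):
    c=rot(s["orientation"]).T@(np.array(p)-s["xyz"]); q=s["camera_matrix"]@c; return q[:2]/q[2]
def fproj(s,p):
    c=rot(s["orientation"]).T@(np.array(p)-s["xyz"]); t=np.arctan2(np.hypot(*c[:2]),c[2]); K=s["camera_matrix"]
    return K[:2,2]+K[0,0]*t*c[:2]/np.hypot(*c[:2])
E
python3 - <<'E'
from h import *
np.set_printoptions(precision=1,suppress=True)
t=cam("top");s=cam("scene")
P=lambda x,y:(335+x/6-.4,145+y/6-.4); Q=lambda x,y:(190+x/6-.4,180+y/6-.4)
B=lambda x,y:(190+x/5-.4,125+y/5-.4); C=lambda x,y:(380+x/5-.4,180+y/5-.4)
print("top rim",onz(t,*P(450,230),26),"L/R",onz(t,*P(300,230),26),onz(t,*P(600,230),26))
print("grip top",onz(t,*P(486,184),118),"ends",onz(t,*P(489,113),118),onz(t,*P(484,255),118))
print("hend",onz(t,*P(67,197),27), "lime",onz(t,*P(447,227),28))
print("S grip",onz(s,*Q(200,142),108),"hend",onz(s,*Q(663,312),21),"lime",onz(s,*Q(230,264),28))
print("S rim",onz(s,*Q(60,280),26),onz(s,*Q(403,270),26),onz(s,*Q(235,130),26))
print("board",onz(t,*B(235,385),15),"R",onz(t,*B(80,385),15),onz(t,*B(390,385),15),"end",onz(t,*B(233,67),15))
print("S end",onz(s,*C(286,507),15),"far/near",onz(s,*C(200,43),15),onz(s,*C(235,322),15),"L/R",onz(s,*C(51,160),15),onz(s,*C(398,200),15))
E
```

```text
top rim [ 577.6 -240.3   26. ] L/R [ 577.  -166.9   26. ] [ 578.3 -313.7   26. ]
grip top [ 577.7 -238.3  118. ] ends [ 611.2 -240.9  118. ] [ 544.6 -236.3  118. ]
hend [592.3 -52.9  27. ] lime [ 578.6 -238.4   28. ]
S grip [ 576.3 -237.   108. ] hend [592.5 -51.8  21. ] lime [ 579.2 -237.    28. ]
S rim [ 588.7 -308.2   26. ] [ 578.2 -163.4   26. ] [ 505.  -246.9   26. ]
board [519.4 266.7  15. ] R [518.6 357.6  15. ] [520.2 175.9  15. ] end [714.9 277.4  15. ]
S end [718.9 280.4  15. ] far/near [431.8 266.2  15. ] [614.8 266.8  15. ] L/R [515.8 180.1  15. ] [535.5 359.4  15. ]
```

Request:
drive_tool(
  moves=[
    [[5,-10,0],0],
    [[16,-34,0],1],
    [[32,-67,0],2],
    [[48,-101,0],3],
    [[64,-135,0],4],
    [[80,-169,0],5],
    [[96,-202,0],6],
    [[112,-236,0],7],
  ],
  fingers=50,
)

```text
time: 0.82
tool_pos: [307.1, 329.2, 253.0]
tcp_rot: [-180.0, 0.0, 168.1]
ft_force: [0.8, 0.2, 0.4]
finger_gap: 50.0
```

Request:
drive_tool(
  moves=[
    [[16,-34,0],1],
    [[32,-67,0],2],
    [[48,-101,0],3],
    [[64,-135,0],4],
    [[80,-169,0],5],
    [[96,-202,0],6],
    [[112,-236,0],7],
    [[128,-270,0],7.6],
  ],
)

```text
time: 1.48
tool_pos: [434.8, 59.1, 253.3]
tcp_rot: [-180.0, 0.0, 175.7]
ft_force: [1.4, 0.9, 0.2]
finger_gap: 50.2
```

Request:
drive_tool(
  moves=[
    [[16,-34,0],0],
    [[32,-67,0],0],
    [[48,-101,0],0],
    [[64,-135,0],0],
    [[80,-169,0],0],
    [[96,-200,0],0],
    [[106,-226,0],0],
    [[110,-232,0],0],
  ],
)

```text
time: 2.15
tool_pos: [544.7, -174.9, 252.7]
tcp_rot: [-179.9, -0.0, 175.5]
ft_force: [-0.3, -0.4, -0.6]
finger_gap: 50.3
```

Request:
drive_tool(
  moves=[
    [[6,-12,0],0],
    [[14,-28,0],0],
    [[22,-46,0],0],
    [[28,-60,0],0],
    [[31,-66,0],0],
    [[32.6,-68,0],0],
    [[32.6,-68,0],0],
    [[32.6,-68,0],0],
  ],
)

```text
time: 2.82
tool_pos: [577.2, -237.7, 253.2]
tcp_rot: [180.0, -0.0, 175.7]
ft_force: [-0.3, -0.5, 0.2]
finger_gap: 49.9
```

```bash
cat > snap.py <<'E'
import sys
from bench import r
import cv2,numpy as np
tag=sys.argv[1]
for n in sys.argv[2:]:
    s=r.snapshot(n); cv2.imwrite(f"pics/{n}{tag}.png",s["pixels"][:,:,::-1])
    np.savez(f"pics/{n}{tag}.npz",**{k:np.array(v) for k,v in s.items()})
q=r.sense(); print(q["time"],q["tool_pos"],q["tcp_rot"],q["ft_force"],q["finger_gap"])
E
python3 snap.py 1 wrist
```

```text
2.8667 [ 577.21730459 -237.63174983  253.34013492] [ 1.79979975e+02 -1.08568682e-02  1.75682821e+02] [ 0.11313219 -0.94026793 -0.33416857] 50.1084659808553
```

View pics/wrist1.png

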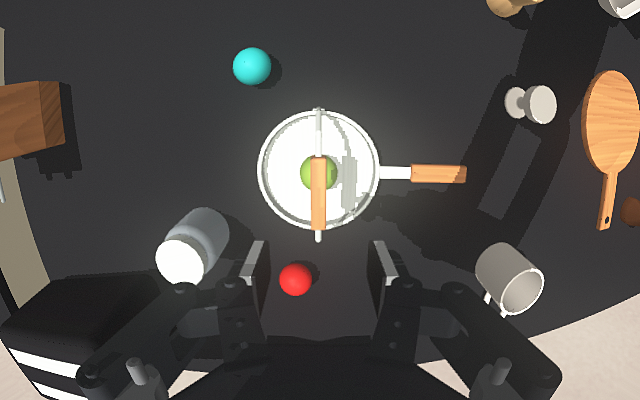

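The wrist view shows the bar upright and centred at about column 318, rows 157–231. The pan rim spans columns 257–380, and the jar is on the left at (185,250). I'll compute the grip position and the jar clearance.

```bash
python3 - <<'E'
from h import *
np.set_printoptions(precision=1,suppress=True)
w=cam("wrist","1")
print(w["xyz"],w["orientation"])
print(fishz(w,318.5,157.5,118),fishz(w,318,230.5,118),"rim",fishz(w,257,170,26),fishz(w,380,170,26),"hend",fishz(w,466.5,174,27))
print("jarcap",fishz(w,180,262,100),"base",fishz(w,206,225,0))
E
```

```text
[ 502.  -231.7  374.5] [162.8  -0.   85.7]
[ 547.1 -235.   118. ] [ 613.2 -240.5  118. ] rim [ 572.1 -308.7   26. ] [ 582.9 -165.8   26. ] hend [594.2 -53.7  27. ]
jarcap [ 650.  -394.1  100. ] base [ 646.9 -397.     0. ]
```

Request:
drive_tool(
  moves=[
    [[0,0,-8],0],
    [[0.5,0,-24],-0.3],
    [[1,0,-40],-0.3],
    [[1,0,-56],-0.3],
    [[1,0,-72],-0.3],
    [[1,0,-86],-0.3],
    [[1,0,-96],-0.3],
    [[1,0,-104],-0.3],
  ],
)

```text
time: 3.53
tool_pos: [577.9, -237.9, 147.7]
tcp_rot: [180.0, -0.1, 175.4]
ft_force: [-0.9, -0.5, -0.3]
finger_gap: 50.2
```

Request:
drive_tool(
  moves=[
    [[0,0,-7],0],
    [[0,0,-14],0],
    [[0,0,-21],0],
    [[0,0,-28],0],
    [[0,0,-34],0],
    [[0,0,-37],0],
    [[0,0,-38],0],
    [[0,0,-38],0],
  ],
)

```text
time: 4.2
tool_pos: [578.3, -238.5, 111.0]
tcp_rot: [180.0, -0.0, 175.3]
ft_force: [-0.5, -0.2, 0.5]
finger_gap: 50.2
```

```bash
python3 snap.py 2 wrist scene
```

```text
4.3 [ 578.72956444 -238.6572278   111.75075415] [-1.79985523e+02  3.73889733e-02  1.75347562e+02] [ 0.48267723  0.00156779 -0.47472846] 49.82112910487693
```

View pics/wrist2.png

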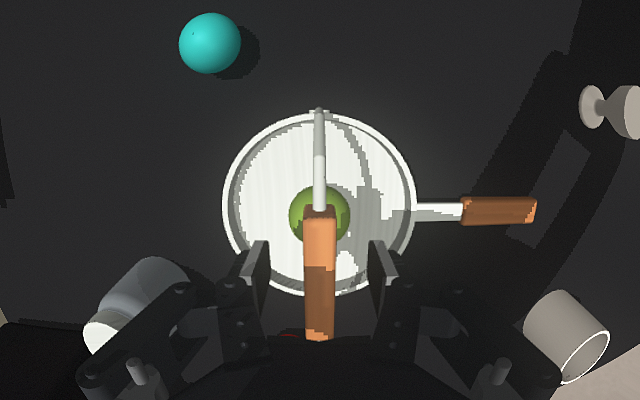

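View pics/scene2.png

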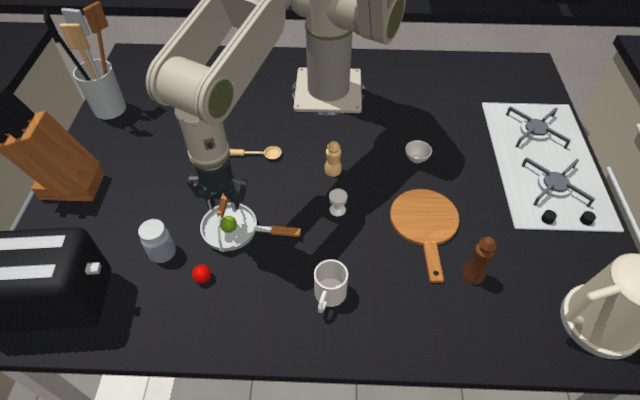

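The bar is centred between the jaws (columns 303–337, jaws 258–382) and the lime is in the middle at (319,212). Next I'll close the gripper.

Request:
drive_tool(
  moves=[
    [[0,0,0],0],
    [[0,0,0],0],
    [[0,0,0],0],
    [[0,0,0],0],
    [[0,0,0],0],
    [[0,0,0],0],
    [[0,0,0],0],
    [[0,0,0],0],
  ],
  fingers=5,
  squeeze=80,
)

```text
time: 4.97
tool_pos: [578.8, -238.4, 111.8]
tcp_rot: [180.0, 0.0, 175.4]
ft_force: [0.8, 3.1, 5.0]
finger_gap: 12.9
```

```bash
python3 snap.py 3 wrist
```

```text
5.0167 [ 578.84143158 -238.36685824  111.77282609] [1.79997316e+02 4.60328520e-02 1.75356879e+02] [-0.02241256  3.19456674  5.53355146] 12.84605571883282
```

View pics/wrist3.png

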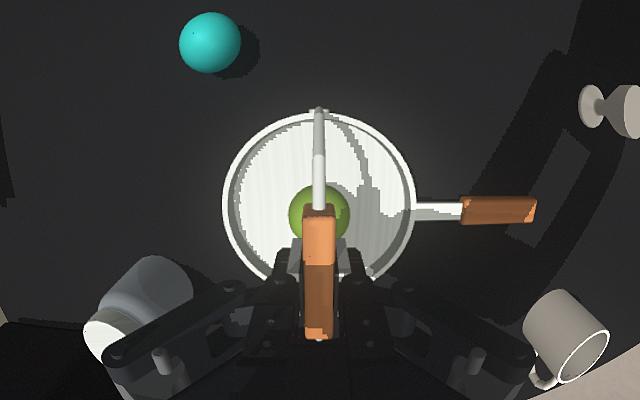

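Request:
drive_tool(
  moves=[
    [[0,0,0.5],0],
    [[0,0,1],0],
    [[0,0,2],0],
    [[0,0,3],0],
    [[0,0,5],0],
    [[0,0,7],0],
    [[0,0,10],0],
    [[0,0,13],0],
  ],
)

```text
time: 5.68
tool_pos: [578.3, -238.6, 124.4]
tcp_rot: [180.0, -0.0, 175.3]
ft_force: [-0.3, 0.5, -4.1]
finger_gap: 12.6
```

Request:
drive_tool(
  moves=[
    [[0,0,4],0],
    [[0,0,9],0],
    [[0,0,14],0],
    [[0,0,19],0],
    [[0,0,23],0],
    [[0,0,26],0],
    [[0,0,27],0],
    [[0,0,27],0],
  ],
)

```text
time: 6.35
tool_pos: [578.6, -238.6, 151.7]
tcp_rot: [-180.0, 0.0, 175.3]
ft_force: [-0.4, 0.2, -3.6]
finger_gap: 12.8
```

```bash
python3 snap.py 4 wrist scene; python3 - <<'E'
import cv2
a=cv2.imread("pics/wrist4.png")[80:360,120:560]; b=cv2.imread("pics/scene4.png")[150:290,150:350]
cv2.imwrite("pics/w4.png",cv2.resize(a,None,fx=1.6,fy=1.6)); cv2.imwrite("pics/s4.png",cv2.resize(b,None,fx=4,fy=4,interpolation=cv2.INTER_CUBIC))
E
```

```text
6.45 [ 578.30608782 -238.43724184  151.03816209] [ 1.79991179e+02 -2.12728648e-02  1.75345795e+02] [-1.16925269  0.33515933 -3.23139749] 12.469230934417586
```

View pics/w4.png

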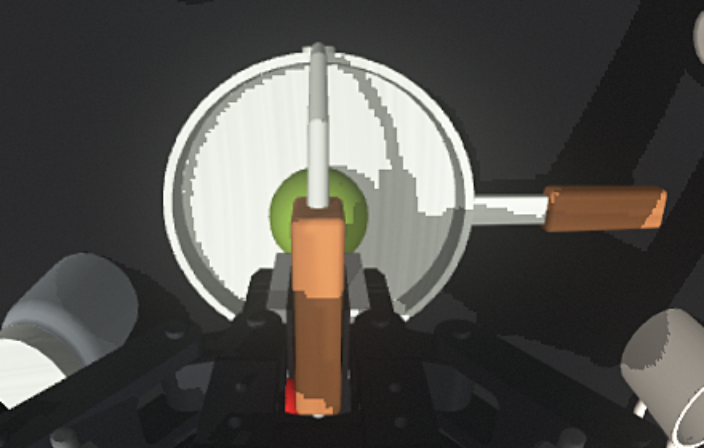

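View pics/s4.png

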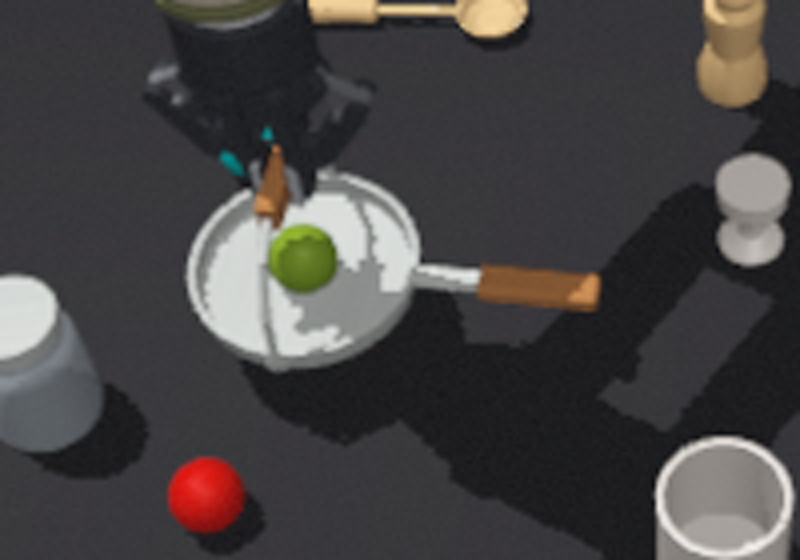

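The pan is lifted and looks the same in the wrist frame as before the lift (rim columns 222–416, handle end at 537), so it hasn't tilted. The lime is still in the middle. I'll continue lifting.

Request:
drive_tool(
  moves=[
    [[0,0,2],0],
    [[0,0,6],0],
    [[0,0,12],0],
    [[0,0,20],0],
    [[0,0,29],0],
    [[0,0,38],0],
    [[0,0,47],0],
    [[0,0,56],0],
  ],
)

```text
time: 7.12
tool_pos: [578.7, -238.7, 208.9]
tcp_rot: [-180.0, 0.1, 175.3]
ft_force: [-0.6, -0.8, -3.3]
finger_gap: 12.7
```

Request:
drive_tool(
  moves=[
    [[0,0,10],0],
    [[0,0,20],0],
    [[0,0,30],0],
    [[0,0,40],0],
    [[0,0,50],0],
    [[0,0,59],0],
    [[0,0,67],0],
    [[0,0,74],0],
  ],
)

```text
time: 7.78
tool_pos: [578.6, -238.6, 282.4]
tcp_rot: [-180.0, 0.0, 175.3]
ft_force: [0.9, -0.1, -4.1]
finger_gap: 12.3
```

Request:
drive_tool(
  moves=[
    [[0,0,5],0],
    [[0,0,8],0],
    [[0,0,10],0],
    [[0,0,10],0],
    [[0,0,10],0],
    [[0,0,10],0],
    [[0,0,10],0],
    [[0,0,10],0],
  ],
)

```text
time: 8.45
tool_pos: [578.3, -238.4, 290.8]
tcp_rot: [180.0, -0.0, 175.3]
ft_force: [-0.6, -0.6, -3.0]
finger_gap: 12.7
```

```bash
python3 snap.py 5 wrist
```

```text
8.5 [ 578.34140909 -238.45576861  290.9503234 ] [ 1.79987727e+02 -2.91383486e-02  1.75347084e+02] [ 0.64147756  0.0664999  -4.02671806] 12.962624820398679
```

View pics/wrist5.png

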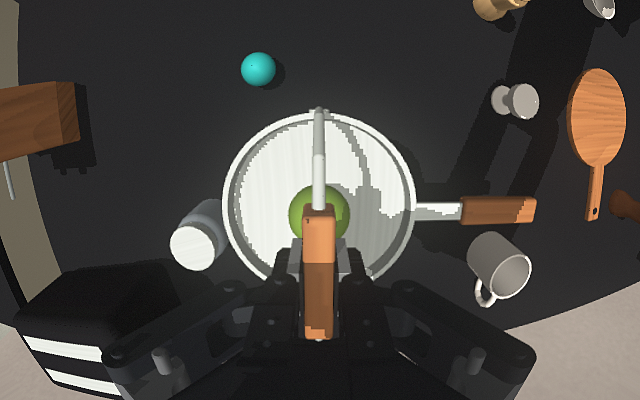

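Request:
drive_tool(
  moves=[
    [[0,1,0],-0.2],
    [[-0.3,3,0],-0.5],
    [[-0.7,6.5,0],-1.05],
    [[-1.3,11.5,0],-1.9],
    [[-2.1,18,0],-2.9],
    [[-2.9,25.5,0],-4.1],
    [[-3.9,34,0],-5.5],
    [[-4.9,43,0],-7],
  ],
)

```text
time: 9.17
tool_pos: [573.4, -194.7, 291.3]
tcp_rot: [180.0, 0.0, 168.2]
ft_force: [0.3, 0.9, -4.0]
finger_gap: 12.3
```

Request:
drive_tool(
  moves=[
    [[-1,8.75,0],-1.4],
    [[-2,17.5,0],-2.8],
    [[-3,26.25,0],-4.2],
    [[-4,35,0],-5.65],
    [[-5,43.75,0],-7.05],
    [[-6,52.5,0],-8.5],
    [[-7,61.25,0],-9.9],
    [[-8,70,0],-11.3],
  ],
)

```text
time: 9.83
tool_pos: [565.4, -124.6, 291.4]
tcp_rot: [180.0, 0.0, 156.9]
ft_force: [0.6, -0.9, -4.2]
finger_gap: 13.1
```

```bash
python3 snap.py 6 wrist
```

```text
9.8833 [ 565.36049296 -122.97980671  291.46605296] [ 1.79932101e+02 -2.20478489e-02  1.56901989e+02] [ 1.5893738   1.32458486 -3.78595102] 13.265766669426915
```

View pics/wrist6.png

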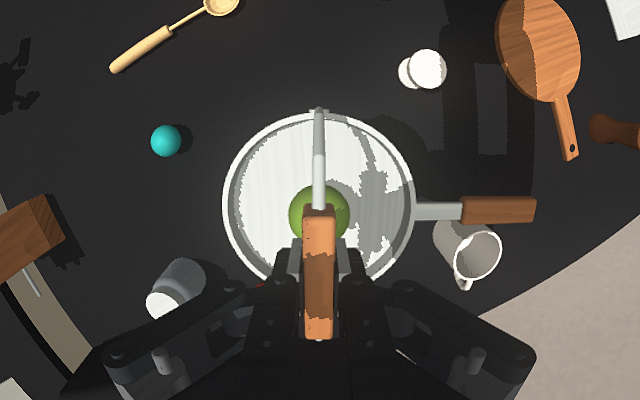

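The lime was in the middle when the picture was taken. Stopping for the picture mid-move may have jolted it, so I'll hold, let it settle and check again.

Request:
drive_tool(
  moves=[
    [[0,0,0],0],
    [[0,0,0],0],
    [[0,0,0],0],
    [[0,0,0],0],
    [[0,0,0],0],
    [[0,0,0],0],
    [[0,0,0],0],
    [[0,0,0],0],
  ],
)

```text
time: 10.55
tool_pos: [565.6, -125.7, 291.2]
tcp_rot: [-180.0, -0.0, 157.0]
ft_force: [0.0, 0.3, -4.5]
finger_gap: 12.8
```

```bash
python3 snap.py 7 wrist
```

```text
10.6 [ 565.55584233 -125.62202142  291.24979668] [-1.79999178e+02 -2.54564223e-03  1.57039442e+02] [-0.05924675 -0.24493063 -3.06210074] 13.016684793180032
```

View pics/wrist7.png

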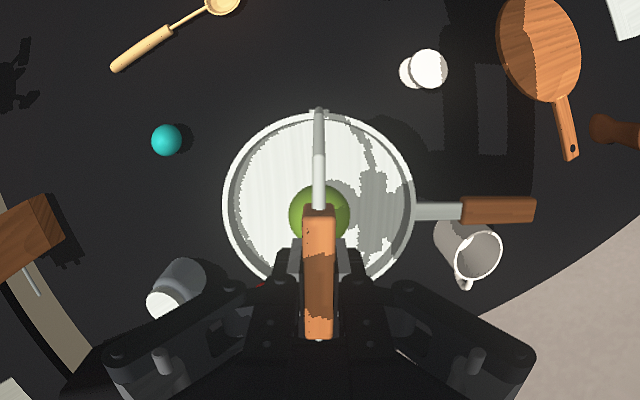

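Request:
drive_tool(
  moves=[
    [[0,1,0],-0.2],
    [[-0.3,3,0],-0.5],
    [[-0.7,6.5,0],-1.05],
    [[-1.3,11.5,0],-1.9],
    [[-2.1,18,0],-2.9],
    [[-2.9,25.5,0],-4.1],
    [[-3.9,34,0],-5.5],
    [[-4.9,43,0],-7],
  ],
)

```text
time: 11.27
tool_pos: [560.5, -81.7, 291.3]
tcp_rot: [180.0, -0.0, 149.9]
ft_force: [-0.1, 0.6, -3.9]
finger_gap: 12.9
```

Request:
drive_tool(
  moves=[
    [[-1.1,9.6,0],-1.55],
    [[-2.2,19.2,0],-3.1],
    [[-3.3,28.8,0],-4.65],
    [[-4.4,38.4,0],-6.2],
    [[-5.5,48,0],-7.75],
    [[-6.6,57.6,0],-9.3],
    [[-7.7,67.2,0],-10.85],
    [[-8.8,76.8,0],-12.4],
  ],
)

```text
time: 11.93
tool_pos: [551.7, -4.7, 291.4]
tcp_rot: [180.0, 0.0, 137.5]
ft_force: [-0.0, -0.1, -3.5]
finger_gap: 12.4
```

Request:
drive_tool(
  moves=[
    [[-1.1,9.6,0],-1.55],
    [[-2.2,19.2,0],-3.1],
    [[-3.3,28.8,0],-4.65],
    [[-4.4,38.4,0],-6.2],
    [[-5.5,48,0],-7.75],
    [[-6.6,57.6,0],-9.3],
    [[-7.7,67.2,0],-10.85],
    [[-8.8,76.8,0],-12.4],
  ],
)

```text
time: 12.6
tool_pos: [542.8, 72.1, 291.4]
tcp_rot: [180.0, -0.0, 125.1]
ft_force: [0.4, -0.5, -4.3]
finger_gap: 12.7
```

Request:
drive_tool(
  moves=[
    [[-1.1,9.6,0],-1.55],
    [[-2.2,19.2,0],-3.1],
    [[-3.3,28.8,0],-4.65],
    [[-4.4,38.4,0],-6.2],
    [[-5.5,48,0],-7.75],
    [[-6.6,57.6,0],-9.3],
    [[-7.7,67.2,0],-10.85],
    [[-8.8,76.8,0],-12.4],
  ],
)

```text
time: 13.27
tool_pos: [533.9, 148.8, 291.4]
tcp_rot: [180.0, -0.0, 112.7]
ft_force: [0.6, 0.5, -3.9]
finger_gap: 12.6
```

Request:
drive_tool(
  moves=[
    [[-1.1,9.6,0],-1.55],
    [[-2.2,19.2,0],-3.1],
    [[-3.3,28.8,0],-4.65],
    [[-4.4,38.4,0],-6.2],
    [[-5.5,48,0],-7.75],
    [[-6.6,57.6,0],-9.3],
    [[-7.7,67.2,0],-10.85],
    [[-8.8,76.8,0],-12.4],
  ],
)

```text
time: 13.93
tool_pos: [525.0, 225.6, 291.3]
tcp_rot: [-180.0, -0.0, 100.3]
ft_force: [0.5, 0.2, -3.6]
finger_gap: 12.4
```

Request:
drive_tool(
  moves=[
    [[-1,9,0],-1.5],
    [[-2,17.5,0],-2.9],
    [[-2.8,25,0],-4.1],
    [[-3.5,31.5,0],-5.1],
    [[-4.1,36.5,0],-5.9],
    [[-4.5,40,0],-6.5],
    [[-4.8,42,0],-6.8],
    [[-4.9,42.5,0],-6.9],
  ],
)

```text
time: 14.6
tool_pos: [520.4, 267.5, 291.3]
tcp_rot: [-180.0, -0.0, 93.5]
ft_force: [-0.0, 0.7, -3.5]
finger_gap: 12.7
```

Request:
drive_tool(
  moves=[
    [[0,0,0],0],
    [[0,0,0],0],
    [[0,0,0],0],
    [[0,0,0],0],
    [[0,0,0],0],
    [[0,0,0],0],
    [[0,0,0],0],
    [[0,0,0],0],
  ],
)

```text
time: 15.27
tool_pos: [520.6, 267.1, 291.3]
tcp_rot: [-180.0, 0.0, 93.5]
ft_force: [0.1, -0.2, -4.8]
finger_gap: 12.6
```

```bash
python3 snap.py 8 wrist scene top
```

```text
15.4167 [520.54755379 267.17373645 291.2650195 ] [-1.79997593e+02  4.16631914e-04  9.35463421e+01] [-0.35211247  0.65865138 -3.91045   ] 12.307206074364553
```

View pics/wrist8.png

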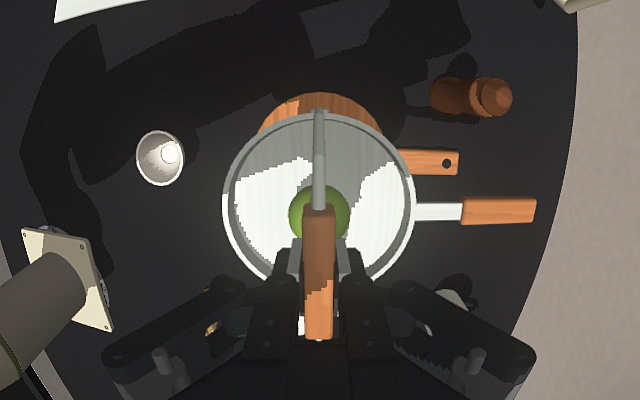

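View pics/scene8.png

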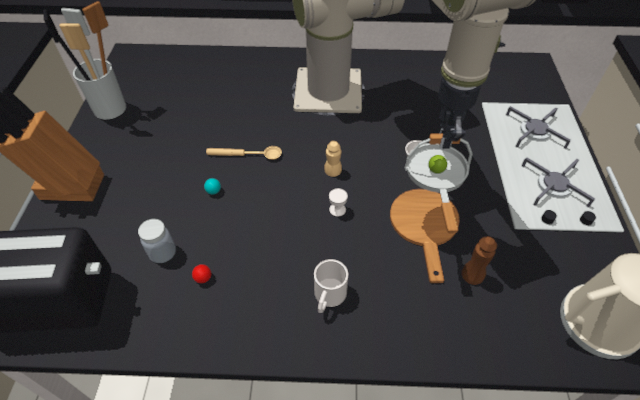

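View pics/top8.png

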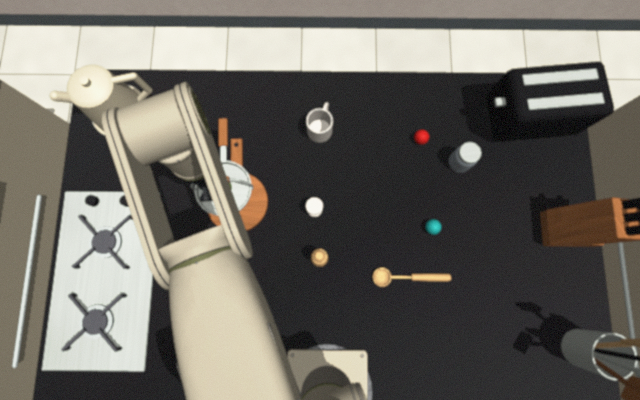

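The pan is over the board with the lime in the middle at (319,212), and the pan and board handles look parallel. I'll check the angles, then lower about 65 mm.

```bash
python3 - <<'E'
from h import *
np.set_printoptions(precision=1,suppress=True)
w=cam("wrist","8")
for n,(u,v,z) in dict(bh_end_a=(459,150.5,15),bh_end_b=(458,174.5,15),bh_a=(410,149.5,15),bh_b=(418,174,15),hole=(447,163.3,15),pa=(536,198.5,207),pb=(536.5,222.5,207),pa0=(462,198.5,207),pb0=(461,225,207),mill=(440,93,0)).items(): print(n,fishz(w,u,v,z))
print("rim L R",fishz(w,222,205,206),fishz(w,416,205,206))
s=cam("scene","8"); print("S hend",onz(s,449.5,230,201),"lime",onz(s,437.5,163.5,208))
for z in (0,20,40,80,152):print("mill scene",z, onz(s,472,281,z) if z<90 else onz(s,486,243,z))
E
```

```text
bh_end_a [714.2 298.2  15. ]
bh_end_b [718.4 264.1  15. ]
bh_a [641.3 292.4  15. ]
bh_b [657.2 260.   15. ]
hole [698.3 278.5  15. ]
pa [702.4 288.5 207. ]
pb [710.4 267.1 207. ]
pa0 [627.6 284.1 207. ]
pb0 [631.6 262.8 207. ]
mill [681.8 374.1   0. ]
rim L R [450.2 268.  206. ] [591.3 276.7 206. ]
S hend [702.5 273.3 201. ] lime [520.1 268.1 208. ]
mill scene 0 [707.5 368.8   0. ]
mill scene 20 [718.8 362.   20. ]
mill scene 40 [730.1 355.3  40. ]
mill scene 80 [752.8 341.7  80. ]
mill scene 152 [699.2 362.6 152. ]
```

Request:
drive_tool(
  moves=[
    [[0,0,-1],0],
    [[0,0,-3],0],
    [[0,0,-6],0],
    [[0,0,-10],0],
    [[0,0,-15],0],
    [[0,0,-20],0],
    [[0,0,-25],0],
    [[0,0,-30],0],
  ],
)

```text
time: 16.08
tool_pos: [520.4, 267.1, 260.4]
tcp_rot: [-180.0, 0.0, 93.5]
ft_force: [0.2, 0.4, -4.2]
finger_gap: 12.6
```

Request:
drive_tool(
  moves=[
    [[0,0,-5],0],
    [[0,0,-10],0],
    [[0,0,-15],0],
    [[0,0,-20],0],
    [[0,0,-25],0],
    [[0,0,-29],0],
    [[0,0,-32],0],
    [[0,0,-34],0],
  ],
)

```text
time: 16.75
tool_pos: [520.4, 267.1, 226.8]
tcp_rot: [-180.0, 0.0, 93.5]
ft_force: [-0.2, 0.0, -4.0]
finger_gap: 12.8
```

Request:
drive_tool(
  moves=[
    [[0,0,-1],0],
    [[0,0,-1],0],
    [[0,0,-1],0],
    [[0,0,-1],0],
    [[0,0,-1],0],
    [[0,0,-1],0],
    [[0,0,-1],0],
    [[0,0,-1],0],
  ],
)

```text
time: 17.42
tool_pos: [520.6, 267.2, 226.4]
tcp_rot: [180.0, -0.0, 93.5]
ft_force: [0.7, 0.3, -3.4]
finger_gap: 13.2
```

```bash
python3 snap.py 9 wrist scene; python3 - <<'E'
import cv2
b=cv2.imread("pics/scene9.png")[120:300,370:530]
cv2.imwrite("pics/s9.png",cv2.resize(b,None,fx=3.3,fy=3.3,interpolation=cv2.INTER_CUBIC))
E
```

```text
17.5167 [520.56849093 267.18189023 226.3166531 ] [1.79997976e+02 2.04200223e-04 9.35467570e+01] [-0.32035332  0.42445416 -3.65046501] 12.854103648314632
```

View pics/wrist9.png

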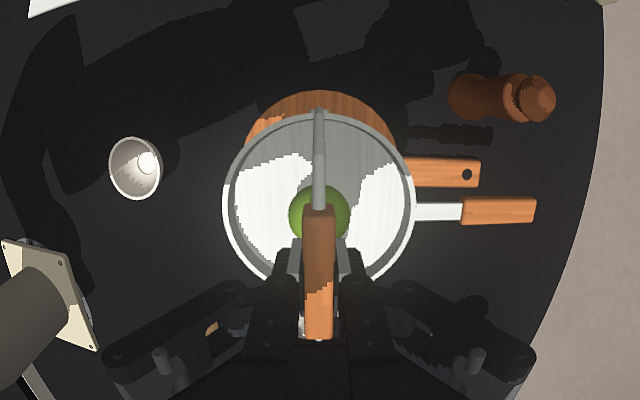

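View pics/s9.png

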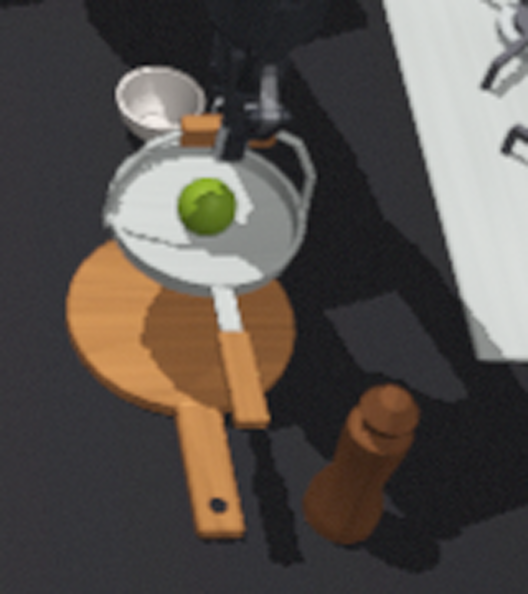

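The final views show the pan level and the lime centred. The handles agree within about 1° and nothing else has moved, so I'm handing in.

```bash
python3 -c "
from bench import r
print(r.hand_in()); print(r.sense()['time'])"
```

```text
the job is handed in; nothing more can be done
None
the job is handed in; nothing more can be done
```

The job is handed in. The arm is still holding the pan by its arch grip, level and still over the round board, with the lime in the middle. I finished at about 17.5 s of the 48 s allowed.

**What I did:** I pinched the grip bar at 80 N and lifted the pan 180 mm. I carried it over the board while turning it 82°, then lowered it until its underside was about 100 mm above the board top.

**Last checks:**
- **Position:** the tool stood at (520.6, 267.2, 226.3) mm, against a measured board centre of about (520, 267). The tool itself was level.
- **Handles:** the pan handle pointed at about 3.3° and the board handle at 3.2–4.2° depending on the view, so they agree within about 1°.
- **Lime and pan:** in every wrist picture the lime was in the middle, and the pan had not shifted in the grip.
- **Other things:** they stood where they were in the last full scene view, taken just before the final lowering. The views after that showed only part of the scene.

**One slip:** I took a picture in mid-carry, which stopped the arm briefly. I held still and looked again, and the lime was still centred before I went on.

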